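# Trace a ground weld with a crack probe and hold it on the marked spot

### The job

Take the spring-tipped crack probe out of its wooden stand, set its tip on the weld of the sloping steel plate at the straight chalk bar, and draw it slowly along the weld (about 2 cm a second, never lifting or leaving the weld) to the chalk ring. Keep the probe square to the sloping plate with light pressure, the spring tip about half way in and never fully in. Finish there holding: end with the probe still gripped and its tip still pressing in the middle of the ring, and leave the other things on the bench where they are.

Things in the scene. Friction and masses are not known exactly. Their poses are not given: they have to be found in the camera images.
- probe: crack probe, loose, about 0.2 kg, pen-like, upright in the stand. Origin on its axis under its collar (36 mm dia, 6 thick, on the stand); z points up the tool, away from the tip. Above it a black 26 x 26 mm square handle (flats face x and y), z = 6 to 90 mm: grip near z = 50. Below it a 16 mm dia nose to z = -20 mm, then a brass spring tip (8 mm dia, round end) to z = -36 when free
- probe_tip (a point): the very end of the brass spring tip, 36 mm below the probe's origin along its axis when free; moves towards the origin as the tip is pressed in
- plunger (a joint): how far the spring tip is pressed in, m: 0 free, 0.012 fully in. It pushes back with 1 N at the start and 0.5 N more for each mm (4 N at half way, 0.006)
- stand: the wooden stand, a fixed block 75 x 75 mm and 50 mm high with an upright through hole, 20 mm in diameter, in its middle; origin at the centre of its underside. The probe's nose hangs in the hole and the collar rests on top; the probe's flats are parallel to the block's sides
- face: welded dark steel plate's top face, fixed, 150 (x) by 200 mm (y). Origin at its middle, 58 mm above the bench; z square out of the face, 15 degrees off vertical: it slopes down along -x, roughly to the robot. The weld is a light straight band 10 mm wide, ground flush, along y through the origin, level. Four clamps (x +-66, y +-70 mm) stand 16 mm high. Fixture base below: 170 x 210 mm
- bar_mark: the straight chalk bar, a white line 50 mm long and 5 mm wide drawn across the weld, where the trace starts. Origin on the weld line, on the face, at the bar's middle; 40 to 70 mm from the face's middle, towards either end, the ring being towards the other
- ring_mark: the chalk ring, a drawn white circle 30 mm outside and 22 mm inside diameter centred on the weld, where the trace ends. Origin at its centre on the face; its own axes stay level (take the attitude from the face)
- compound_tin: bystander: a steel tin, 66 mm in diameter and 75 mm high, loose; origin at the centre of its underside
- small_wheel: bystander: a small grinding wheel lying flat, 90 mm in diameter, 26 mm high, loose; origin at the centre of its underside
- dressing_block: bystander: a grey dressing block 120 x 35 x 30 mm, loose; origin at the centre of its underside

How it is judged:
By the outcome, as a careful person would: the job done as asked, in the order asked, and still so for the second after the job is handed in, while the arm keeps its last pose, push and grip.
It also fails if it takes over 51 s, if anything falls off the work surface, if the arm or the gripper's body presses on something with over 40 N, if the wrist force passes 120 N, or if a joint passes its speed limit or range.

### The arm

A 7-joint arm with a two-finger parallel gripper is mounted at the origin on the work surface. World frame = base frame: x ahead of the robot, y to its left, z up, the work surface at z = 0. Lengths are in m, angles in rad, forces in N, time in s.
With the tool pointing down it reaches from about 0.35 to 0.9 m from the base axis. Payload 8.1 kg.
Tool frame: the origin (TCP) lies midway between the tips of the shut fingers; the grasp point (between the pads) lies 19 mm behind it; z points along the fingers, x is the direction in which the jaws open and shut, and the axes are right-handed (so a half turn about z gives the same grasp; the last joint's range is limited). The gripper opens to 92 mm and grips with 3 to 60 N. Pads are 19 mm wide; open, the fingers measure 130 mm over their backs; the gripper's body (75 mm by 190 mm) begins 47 mm behind the grasp point.
Start: joints at [-0.103, 0.434, 0.025, 1.573, -0.012, 1.134, -0.075], TCP at [0.625, -0, 0.227] pointing down, gripper open.
Joint ranges: [-2.62, 2.62], [-0.44, 2.09], [-1.27, 1.32], [0.08, 2.57], [-1.32, 4.46], [0.12, 2], [-2.74, 2.74]. Speed limits (rad/s): [2.22, 2.22, 3.01, 3.01, 3.14, 3.14, 3.14].

### API

Orientations are given as a unit quaternion [w, x, y, z].
In Python, from station import status, get_image, camera_model, ctrl gives the robot as it stands.
- The arm moves only by the tool arm_command, never from a script. Its argument "commands" is a list of rows, each an object with "delta_rot": the turn, a rotation vector about the tool's x, y, z in rad, a list of three; "translation": the shift along the tool's x, y, z in cm, a list of three; "grip": the closure in counts, from 0 (fully open) to 255 (shut). In form: [{"delta_rot": [rx, ry, rz], "translation": [dx, dy, dz], "grip": grip}, ...]. A call has 1 to 8 rows; each row shifts and turns the commanded pose from where the row before left it, along the tool's axes as they then stand; what a row does not reach is not made up. A row lasts 1/8 s, in which the tool goes at most 62.5 mm and 10.7 degrees, less where a joint would pass 70% of its speed; a pose out of reach is approached as far as the arm can. A call is refused whole if a number of a shift passes 6.25 or a number of a turn 0.188, either way. A call with a gripper value outside its range is refused whole. The fingers move at their own pace and stop on an object; the grip force is fixed at half the most. Time passes only in rows, so rows that do not move let the fingers close. It gives the time, the measured TCP pose, the force and the opening at its end, in the units of the state.
- status.get_obs(): the state, without advancing time (a new reading comes with each control period).
- get_image(name): name is "scene" or "side" or "wrist"; returns (picture, depth): 420x560x3 uint8, blue, green, red; 420x560 float32, m along the optical axis (not along the pixel's ray), 0 where there is no reading.
- camera_model(name): a dict with "fx", "fy", "cx", "cy" (pixels), "view" (4x4, takes a point from world to camera coordinates); the wrist camera has in their place "tool_from_camera" (4x4, takes a point from camera to tool coordinates, whose origin is the TCP and whose axes are the tool frame's). Camera axes: x right, y up, looking along -z (the intrinsics and any distortion apply to the point x, -y, -z); pixel columns grow to the right and rows downward; lengths in m; the calibration is good to about 2 mm. A picture is of the moment at which its call begins: read the wrist's pose just before it. camera_model takes no time and is no camera call.
- ctrl.sign_off(): hands the job in, once; it reports no verdict.
The state is a dict: "time_s": time; "joints": joint angles; "joint_vel": joint speeds; "tau": joint torques, N m; "tool_pos": TCP position; "orientation": TCP orientation; "force": force on the tool from outside, world axes, zero at the start; "moment": the same for the moment, N m; "gripper_width": finger opening in m.
Only numpy, scipy, OpenCV 4.12 (cv2) and the standard library are available. Lean on these libraries where they do the work, as an engineer would, in place of code of your own. Each camera call takes 0.05 s, during which the arm holds its last target.

## Working session

There is one attempt and no reset: what is moved stays moved. The work goes in short steps, Python scripts to look and compute and a tool call to move; the robot and the scene stay as the last step left them, time stands still between calls to the robot, and variables do not carry over. Pictures are saved under pics/ and viewed, and the job is handed in when it is done.

Besides the shell and the picture viewer there is one more tool, called after "Emit:" in YAML: its name, and indented under it one key for each argument. arm_command: Moves the arm, as the interface text tells. Its arguments: {"type":"object","properties":{"commands":{"type":"array"}},"required":["commands"]}

```bash
mkdir -p pics; ls; cat > h.py <<'E'
import numpy as np, cv2
from station import status, get_image, camera_model, ctrl
def save(n,f):
    im,d=get_image(n); cv2.imwrite(f'pics/{f}.png',im); np.save(f'pics/{f}_d.npy',d); return im,d
E
python3 - <<'E'
from h import *
print(status.get_obs())
for n in ['scene','side','wrist']:
    print(n,camera_model(n))
save('scene','s0');save('side','d0')
E
```

```text
pics
{'time_s': 0.0, 'joints': array([-0.10261087,  0.43523851,  0.02494437,  1.57409748, -0.01156525,
        1.13397052, -0.07512427]), 'joint_vel': array([ 1.41102997e-03,  2.40980177e-04, -2.10777041e-04, -1.51979940e-05,
       -6.87050483e-05,  4.38821083e-04,  2.54607990e-05]), 'tau': array([ 3.89017032e-04, -6.67853522e+01,  9.84863900e-01, -3.14464223e+01,
       -6.05165795e-02,  4.27553023e-02,  1.12382318e-04]), 'tool_pos': array([ 6.24496262e-01, -4.50292915e-05,  2.25934842e-01]), 'orientation': array([ 8.11914444e-05,  9.99999692e-01, -2.12685508e-05, -7.80601709e-04]), 'force': array([ 0.24455556, -1.1348794 ,  0.23332976]), 'moment': array([-0.00381642,  0.04030219, -0.01441386]), 'gripper_width': 0.09180493484354367}
scene {'fx': 489.4348065382826, 'fy': 489.4348065382826, 'cx': 288.36359853117006, 'cy': 210.9309599568137, 'view': array([[ 5.53193047e-01,  8.33052892e-01, -5.75634045e-04,
        -3.67539466e-01],
       [-6.36835937e-01,  4.23339433e-01,  6.44378549e-01,
         3.28819788e-01],
       [ 5.37045102e-01, -3.56099149e-01,  7.64706450e-01,
        -1
[... 236 characters left out ...]
335, -0.6379466 ,  0.01343758,  0.48088179],
       [ 0.50621013, -0.59787355,  0.62152918, -0.3156667 ],
       [-0.38846846,  0.48535693,  0.78327576, -0.88355273],
       [ 0.        ,  0.        ,  0.        ,  1.        ]])}
wrist {'fx': 308.3646087171424, 'fy': 308.3646087171424, 'cx': 283.72173475599124, 'cy': 206.61366813376853, 'tool_from_camera': array([[ 9.99999771e-01, -5.07610038e-05, -6.75355479e-04,
        -3.38030275e-04],
       [-2.18125346e-04, -9.68192258e-01, -2.50207320e-01,
        -6.67270755e-02],
       [-6.41173171e-04,  2.50207410e-01, -9.68192047e-01,
        -1.58794251e-01],
       [ 0.00000000e+00,  0.00000000e+00,  0.00000000e+00,
         1.00000000e+00]])}
```

View pics/s0.png

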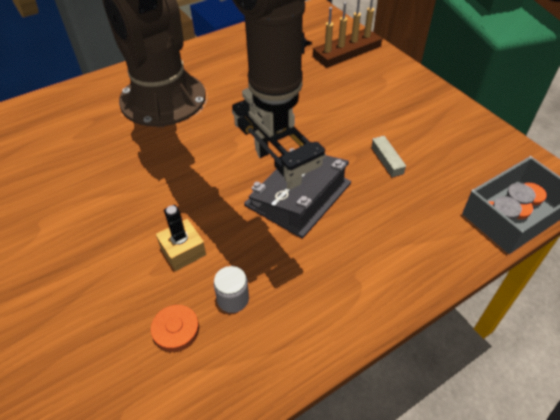

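View pics/d0.png

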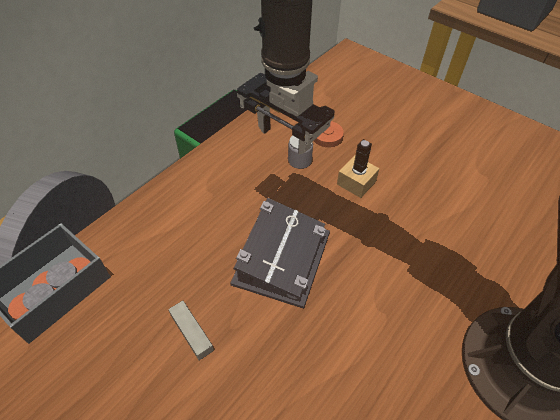

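The scene view shows the stand near (181,243), and the plate near (300,190). In the side view the ring is at (292,220), the bar crosses the weld at (273,267) and the probe is at (362,155).

```bash
cat >> h.py <<'E'
def unproj(m,d,u,v,T=None):
    u=np.asarray(u,float);v=np.asarray(v,float)
    c=np.stack([(u-m['cx'])/m['fx']*d,-(v-m['cy'])/m['fy']*d,-d],-1)
    M=np.linalg.inv(m['view']) if T is None else T
    return c@M[:3,:3].T+M[:3,3]
def cloud(n,d,T=None):
    v,u=np.mgrid[:d.shape[0],:d.shape[1]]
    return unproj(camera_model(n),d,u,v,T)
from scipy.spatial.transform import Rotation as R
def toolT():
    o=status.get_obs(); T=np.eye(4); q=o['orientation']
    T[:3,:3]=R.from_quat([q[1],q[2],q[3],q[0]]).as_matrix(); T[:3,3]=o['tool_pos']; return T
E
python3 - <<'E'
from h import *
np.set_printoptions(precision=4,suppress=True)
for n,f,pts in [('side','d0',[(292,220),(273,267),(366,142),(358,185),(300,143),(245,255),(302,282)]),('scene','s0',[(181,260),(172,210),(231,276),(174,326),(281,197)])]:
    d=np.load(f'pics/{f}_d.npy');P=cloud(n,d)
    for u,v in pts: print(n,u,v,P[v,u])
# stand top: z approx .05 
for n,f in [('side','d0'),('scene','s0')]:
    d=np.load(f'pics/{f}_d.npy');P=cloud(n,d);im=cv2.imread(f'pics/{f}.png')
    # dark square face / cloud in plate region
    q=P.reshape(-1,3);ok=(d.reshape(-1)>0)
    s=ok&(q[:,2]>.02)&(q[:,2]<.16)&(q[:,0]>.25)&(q[:,0]<.9)&(abs(q[:,1])<.5)
    np.save(f'pics/{n}_q.npy',q[s])
    import collections
    # occupancy components
    g=np.zeros((140,200),np.uint8)
    i=((q[s][:,0]-.25)/.005).astype(int);j=((q[s][:,1]+.5)/.005).astype(int);g[i,j]=1
    k,l,st,c=cv2.connectedComponentsWithStats(g)
    for a in range(1,k):
        if st[a,4]>8:
            m=l[i,j]==a; print(n,q[s][m].min(0),q[s][m].max(0),m.sum())
E
```

```text
side 292 220 [0.5548 0.0517 0.0598]
side 273 267 [0.5085 0.1733 0.0568]
side 366 142 [ 0.5287 -0.1943  0.143 ]
side 358 185 [ 0.5069 -0.1547  0.0376]
side 300 143 [0.5757 0.0095 0.2574]
side 245 255 [0.5594 0.2034 0.0889]
side 302 282 [0.4391 0.1618 0.0566]
scene 181 260 [ 0.5672 -0.2066  0.0257]
scene 172 210 [ 0.5331 -0.1882  0.1431]
scene 231 276 [ 0.6909 -0.1505  0.0765]
scene 174 326 [ 0.6977 -0.2837  0.0252]
scene 281 197 [0.5595 0.0498 0.0585]
side [ 0.4299 -0.0021  0.02  ] [0.6318 0.2357 0.095 ] 5584
side [ 0.4909 -0.2302  0.0205] [ 0.5676 -0.1478  0.1465] 1174
side [0.4973 0.3434 0.02  ] [0.6203 0.4046 0.0359] 1038
side [ 0.6485 -0.3288  0.02  ] [ 0.71   -0.2374  0.03  ] 343
side [ 0.6607 -0.176   0.02  ] [ 0.7227 -0.1207  0.0797] 428
side [0.7883 0.3997 0.02  ] [0.8993 0.5    0.0849] 2041
scene [ 0.4651 -0.0008  0.0201] [0.6369 0.2354 0.0964] 3226
scene [ 0.4898 -0.2264  0.0201] [ 0.5705 -0.1501  0.1471] 1658
scene [0.4985 0.3434 0.02  ] [0.6218 0.4028 0.0355] 558
scene [ 0.6487 -0.3269  0.02  ] [ 0.7385 -0.2379  0.0302] 1521
scene [ 0.6647 -0.1885  0.0201] [ 0.7288 -0.1234  0.0801] 1192
scene [0.7902 0.3968 0.02  ] [0.9    0.4995 0.0846] 1380
scene [0.815  0.4415 0.0209] [0.8917 0.4999 0.0456] 530
```

Emit:
arm_command:
  commands:
    - {"delta_rot": [0, 0, 0], "translation": [-3, -3.7, -2], "grip": 0}
    - {"delta_rot": [0, 0, 0], "translation": [-3, -3.7, -2], "grip": 0}
    - {"delta_rot": [0, 0, 0], "translation": [-3, -3.7, -2], "grip": 0}
    - {"delta_rot": [0, 0, 0], "translation": [0, 0, 0], "grip": 0}
    - {"delta_rot": [0, 0, 0], "translation": [0, 0, 0], "grip": 0}

```text
time_s: 0.72
tool_pos: [0.5351, 0.1104, 0.2865]
orientation: [0.0, 1.0, -0.0, -0.0]
force: [0.6, -0.7, -0.8]
gripper_width: 0.0915
```

```bash
python3 - <<'E'
from h import *
np.set_printoptions(precision=4,suppress=True)
T=toolT();print(T, status.get_obs()['joint_vel']);np.save('pics/w1_T.npy',T);save('wrist','w1');save('side','d1');save('scene','s1')
E
```

```text
[[ 1.     -0.0002 -0.      0.5351]
 [-0.0002 -1.     -0.0006  0.1104]
 [-0.      0.0006 -1.      0.2865]
 [ 0.      0.      0.      1.    ]] [ 0.0174  0.0142  0.0157 -0.0013  0.0008  0.0003 -0.0002]
```

View pics/w1.png

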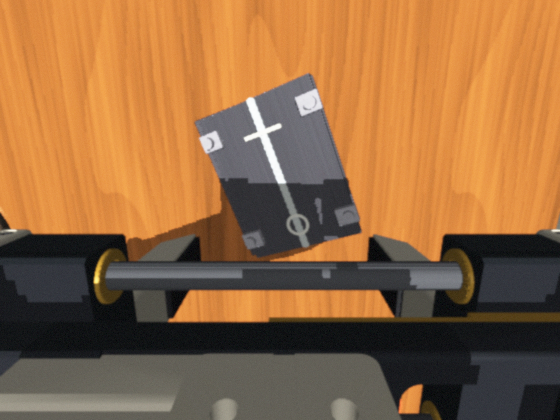

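The wrist view shows the whole plate: bar crossing at about (263,132), ring centre at about (297,225).

```bash
python3 - <<'E'
from h import *
np.set_printoptions(precision=4,suppress=True)
def plane(P):
    c=P.mean(0);
    for _ in range(5):
        u,s,v=np.linalg.svd(P-c,full_matrices=False);n=v[2]*np.sign(v[2][2]);r=(P-c)@n;k=abs(r)<.002;P=P[k];c=P.mean(0)
    return c,n,len(P),r.std()
T=np.load('pics/w1_T.npy')@camera_model('wrist')['tool_from_camera']
im=cv2.imread('pics/w1.png');d=np.load('pics/w1_d.npy');P=cloud('wrist',d,T)
m=np.zeros(d.shape,np.uint8);cv2.fillConvexPoly(m,np.array([[222,142],[300,95],[340,205],[262,238]]),1)
c,n,k,s=plane(P[(m>0)&(d>0)]);print('wrist',c,n,k,s,'tilt',np.degrees(np.arccos(n[2])),'downhill yaw',np.degrees(np.arctan2(n[1],n[0])))
print('pts',P[132,263],P[225,297])
for nm,f in [('side','d1'),('scene','s1')]:
    im2=cv2.imread(f'pics/{f}.png');d2=np.load(f'pics/{f}_d.npy');P2=cloud(nm,d2)
    # points near plane
    r=abs((P2-c)@n)<.006; r&=(np.linalg.norm(P2-c,axis=-1)<.06)&(d2>0)
    print(nm,r.sum(),*( plane(P2[r]) if r.sum()>100 else []))
cv2.imwrite('pics/w1z.png',cv2.resize(im[60:270,180:380],None,fx=3.0,fy=2.85,interpolation=cv2.INTER_CUBIC))
cv2.imwrite('pics/d1z.png',cv2.resize(cv2.imread('pics/d1.png')[185:315,210:350],None,fx=4,fy=4,interpolation=cv2.INTER_CUBIC))
E
```

```text
wrist [0.5315 0.1233 0.0601] [-0.2427 -0.0919  0.9657] 9476 0.0007198806352426235 tilt 15.041032189156756 downhill yaw -159.25259579442502
pts [0.5099 0.171  0.0602] [0.5525 0.0519 0.0581]
side 1991 [0.5309 0.1251 0.0596] [-0.2438 -0.0904  0.9656] 1602 0.0010396579074506901
scene 1244 [0.5326 0.1223 0.0599] [-0.2402 -0.0912  0.9664] 1079 0.0009769002618196878
```

View pics/d1z.png

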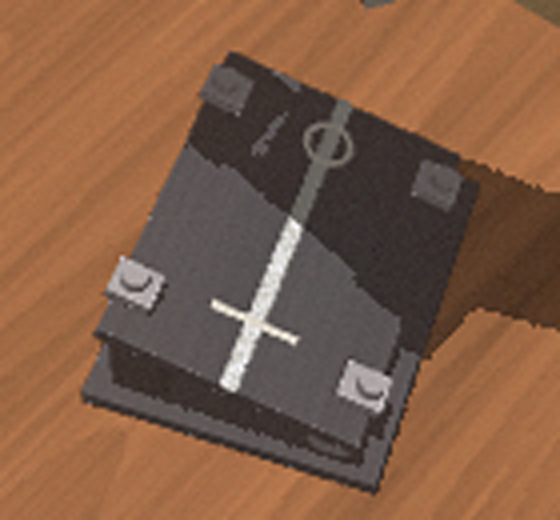

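View pics/w1z.png

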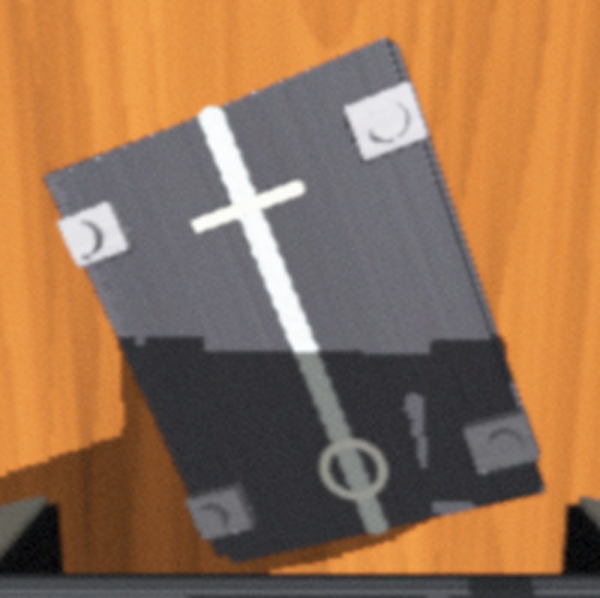

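```bash
cat >> h.py <<'E'
def project(m,X,Tc=None):
    V=m['view'] if Tc is None else np.linalg.inv(Tc)
    c=X@V[:3,:3].T+V[:3,3]
    return np.stack([m['fx']*c[...,0]/-c[...,2]+m['cx'], m['cy']+m['fy']*c[...,1]/c[...,2]],-1)
n=np.array([-np.sin(np.radians(15)),0,np.cos(np.radians(15))])
def face(yaw):
    Rz=R.from_euler('z',yaw,degrees=True).as_matrix()
    zz=Rz@n; yy=Rz@[0,1,0]; xx=np.cross(yy,zz); return np.stack([xx,yy,zz],1)
def rect(im,m,F,o,Tc=None,s=.0005,hx=80,hy=105):
    g=np.mgrid[-hy/1000:hy/1000:s,-hx/1000:hx/1000:s]
    X=o+g[1][...,None]*F[:,0]+g[0][...,None]*F[:,1]
    uv=project(m,X,Tc).astype(np.float32)
    return cv2.remap(im,uv[...,0],uv[...,1],cv2.INTER_LINEAR)
E
python3 - <<'E'
from h import *
np.set_printoptions(precision=4,suppress=True)
F=face(20.7); c0=np.array([.5315,.1233,.0598]);nn=F[:,2]
# point on plane at z=.058 in middle: pick along weld through ring/bar
o=np.array([.532,.112,0]);o[2]=c0[2]-((o-c0)[:2]@nn[:2])/nn[2];print(o)
Tw=np.load('pics/w1_T.npy')@camera_model('wrist')['tool_from_camera']
outs=[]
for nm,f,T in [('wrist','w1',Tw),('side','d1',None),('scene','s1',None),('side','d0',None)]:
    r=rect(cv2.imread(f'pics/{f}.png'),camera_model(nm),F,o,T);outs.append(r)
    g=r.astype(float).mean(2)
    # weld center per row
    res=[]
    for i in range(20,400,20):
        row=g[i-3:i+4].mean(0);seg=row[100:220];b=np.median(row[60:260]);w=np.clip(seg-b-15,0,None)
        res.append((( (w*np.arange(100,220)).sum()/max(w.sum(),1e-6))-160)*.5)
    print(nm,np.round(res,1))
cv2.imwrite('pics/rect.png',np.hstack(outs)[:, :])
import sys
cv2.imwrite('pics/rectA.png',cv2.resize(np.hstack(outs[:2]),None,fx=1.2,fy=1.2))
E
```

```text
[0.532  0.112  0.0589]
wrist [ 8.6 -1.3 -1.4 -0.1 -1.1 -1.2 -1.3 -1.2 -0.9  0.2 -1.3 -1.3 -1.3 -1.2
 -1.2 -1.1 -1.  -1.2 -1.1]
side [-0.7  0.4  0.4  0.8  0.1  0.6  0.4  0.2  0.9  1.   0.3  0.5  0.3  0.4
  0.2  0.4  1.1  0.3  0.1]
scene [2.3 1.3 1.  1.4 1.7 1.2 1.5 1.3 1.6 3.1 1.4 1.2 1.1 1.2 0.9 0.6 0.9 1.
 0.9]
side [0.3 0.5 0.4 0.5 0.3 0.5 0.2 0.4 0.4 0.1 0.4 0.5 0.3 0.4 0.2 0.5 1.1 0.3
 0.1]
```

View pics/rectA.png

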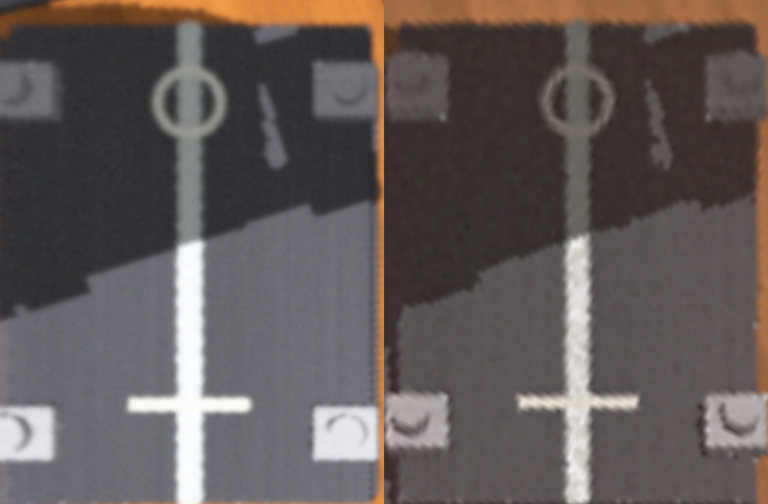

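The rectified views agree: the bar is at y≈+63 mm and the ring at y≈−63 mm from my chosen origin. The weld's lateral offset is −1.2 to +1.2 mm depending on the camera. Next, the stand.

Emit:
arm_command:
  commands:
    - {"delta_rot": [0, 0, 0], "translation": [-0.1, 6, 0], "grip": 0}
    - {"delta_rot": [0, 0, 0], "translation": [-0.1, 6, 0], "grip": 0}
    - {"delta_rot": [0, 0, 0], "translation": [-0.1, 6, 0], "grip": 0}
    - {"delta_rot": [0, 0, 0], "translation": [-0.1, 6, 0], "grip": 0}
    - {"delta_rot": [0, 0, 0], "translation": [-0.1, 6, 0], "grip": 0}
    - {"delta_rot": [0, 0, 0], "translation": [0, 0, 0], "grip": 0}
    - {"delta_rot": [0, 0, 0], "translation": [0, 0, 0], "grip": 0}

```text
time_s: 1.75
tool_pos: [0.5298, -0.1895, 0.286]
orientation: [-0.0, 1.0, -0.001, -0.001]
force: [-0.2, -0.0, -0.3]
gripper_width: 0.0922
```

```bash
python3 - <<'E'
from h import *
np.set_printoptions(precision=4,suppress=True)
T=toolT();print(T, status.get_obs()['joints']);np.save('pics/w2_T.npy',T);im,d=save('wrist','w2');save('side','d2');save('scene','s2')
q=cloud('wrist',d,T@camera_model('wrist')['tool_from_camera'])
for nm in ['wrist','side','scene']:
    f={'wrist':'w2','side':'d0','scene':'s0'}[nm]
    d=np.load(f'pics/{f}_d.npy')
    P=cloud(nm,d,T@camera_model('wrist')['tool_from_camera'] if nm=='wrist' else None).reshape(-1,3)
    b=P[(abs(P[:,0]-.53)<.08)&(abs(P[:,1]+.19)<.08)&(d.reshape(-1)>0)]
    top=b[abs(b[:,2]-.05)<.0025]
    r=cv2.minAreaRect((top[:,:2]*1000).astype(np.float32)); print(nm,'stand top',len(top),np.median(top[:,2]),r)
    h=b[(b[:,2]>.1385)&(b[:,2]<.16)];
    if len(h)>5: print('  handle top',len(h),np.median(h[:,2]),cv2.minAreaRect((h[:,:2]*1000).astype(np.float32)))
E
```

```text
[[ 1.     -0.0018 -0.0011  0.5298]
 [-0.0018 -1.      0.0005 -0.1895]
 [-0.0011 -0.0005 -1.      0.286 ]
 [ 0.      0.      0.      1.    ]] [ 0.1426  0.2878  0.1393  1.6467 -0.0424  1.2112  0.2894]
wrist stand top 2316 0.050722481283117654 ((527.494873046875, -189.28294372558594), (75.01026916503906, 75.03567504882812), 0.8225398659706116)
  handle top 631 0.14215244443967917 ((527.24560546875, -189.19215393066406), (25.368778228759766, 26.138011932373047), 0.1805659532546997)
side stand top 368 0.05058671454713237 ((529.107421875, -189.833251953125), (75.54527282714844, 80.51406860351562), 1.1639677286148071)
  handle top 82 0.14251615292538283 ((528.6301879882812, -187.51388549804688), (25.189655303955078, 28.584733963012695), 9.615596771240234)
scene stand top 640 0.05049129096588123 ((529.9608764648438, -188.46646118164062), (78.42008209228516, 75.80901336669922), 0.0736892893910408)
  handle top 131 0.14220560064804344 ((532.3910522460938, -188.56260681152344), (28.551944732666016, 26.359193801879883), 11.83885383605957)
```

View pics/w2.png

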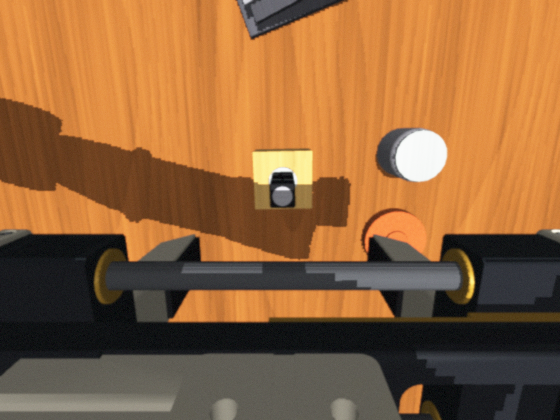

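The wrist view shows the stand centred at about (283,180), with the handle standing upright and the flats square to the world axes (yaw ≈0.5°). Centre is (0.528,−0.189), with the stand top at 0.0507 and handle top at 0.142 (expected 0.140). Going down to grip.

Emit:
arm_command:
  commands:
    - {"delta_rot": [0, 0, 0], "translation": [-0.1, 0, 5], "grip": 0}
    - {"delta_rot": [0, 0, 0], "translation": [0, 0, 5], "grip": 0}
    - {"delta_rot": [0, 0, 0], "translation": [0, 0, 5], "grip": 0}
    - {"delta_rot": [0, 0, 0], "translation": [0, 0, 3.5], "grip": 0}
    - {"delta_rot": [0, 0, 0], "translation": [0, 0, 2], "grip": 0}
    - {"delta_rot": [0, 0, 0], "translation": [0, 0, 0], "grip": 0}
    - {"delta_rot": [0, 0, 0], "translation": [0, 0, 0], "grip": 0}

```text
time_s: 2.78
tool_pos: [0.5298, -0.1886, 0.0827]
orientation: [0.0, 1.0, 0.0, 0.001]
force: [0.2, 0.1, 1.2]
gripper_width: 0.0919
```

```bash
python3 - <<'E'
from h import *
T=toolT();print(T);save('wrist','w3')
E
```

```text
[[ 9.99998664e-01  9.80602578e-04  1.30753412e-03  5.29818381e-01]
 [ 9.80829107e-04 -9.99999504e-01 -1.72619240e-04 -1.88579574e-01]
 [ 1.30736420e-03  1.73901477e-04 -9.99999130e-01  8.26674794e-02]
 [ 0.00000000e+00  0.00000000e+00  0.00000000e+00  1.00000000e+00]]
```

View pics/w3.png

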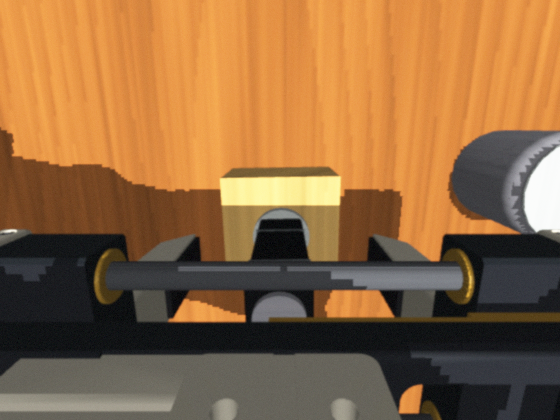

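The handle (centre column about 280) lies between the fingers (columns 200–370), with the collar visible below. Closing.

Emit:
arm_command:
  commands:
    - {"delta_rot": [0, 0, 0], "translation": [0, 0, 0.1], "grip": 255}
    - {"delta_rot": [0, 0, 0], "translation": [0, 0, 0], "grip": 255}
    - {"delta_rot": [0, 0, 0], "translation": [0, 0, 0], "grip": 255}
    - {"delta_rot": [0, 0, 0], "translation": [0, 0, 0], "grip": 255}
    - {"delta_rot": [0, 0, 0], "translation": [0, 0, 0], "grip": 255}
    - {"delta_rot": [0, 0, 0], "translation": [0, 0, 0], "grip": 255}
    - {"delta_rot": [0, 0, 0], "translation": [0, 0, 0], "grip": 255}
    - {"delta_rot": [0, 0, 0], "translation": [0, 0, 0], "grip": 255}

```text
time_s: 3.82
tool_pos: [0.5289, -0.189, 0.0807]
orientation: [-0.0, 1.0, -0.0, -0.0]
force: [0.3, 0.2, -1.2]
gripper_width: 0.026
```

```bash
python3 - <<'E'
from h import *
for _ in range(6):
    o=status.get_obs();print(o['time_s'],o['tool_pos'],o['gripper_width'],o['force'],o['moment'])
T=toolT();print(T)
E
```

```text
3.825 [ 0.52886732 -0.18895996  0.08067398] 0.025984430056101203 [ 0.31225396  0.15179444 -1.21639899] [-0.02128265  0.14623777  0.0046199 ]
3.825 [ 0.52886732 -0.18895996  0.08067398] 0.025984430056101203 [ 0.31225396  0.15179444 -1.21639899] [-0.02128265  0.14623777  0.0046199 ]
3.825 [ 0.52886732 -0.18895996  0.08067398] 0.025984430056101203 [ 0.31225396  0.15179444 -1.21639899] [-0.02128265  0.14623777  0.0046199 ]
3.825 [ 0.52886732 -0.18895996  0.08067398] 0.025984430056101203 [ 0.31225396  0.15179444 -1.21639899] [-0.02128265  0.14623777  0.0046199 ]
3.825 [ 0.52886732 -0.18895996  0.08067398] 0.025984430056101203 [ 0.31225396  0.15179444 -1.21639899] [-0.02128265  0.14623777  0.0046199 ]
3.825 [ 0.52886732 -0.18895996  0.08067398] 0.025984430056101203 [ 0.31225396  0.15179444 -1.21639899] [-0.02128265  0.14623777  0.0046199 ]
[[ 9.99999971e-01 -9.75707691e-05 -2.21211903e-04  5.28867317e-01]
 [-9.75489796e-05 -9.99999990e-01  9.85094376e-05 -1.88959958e-01]
 [-2.21221512e-04 -9.84878557e-05 -9.99999971e-01  8.06739820e-02]
 [ 0.00000000e+00  0.00000000e+00  0.00000000e+00  1.00000000e+00]]
```

Gripped at 26.0 mm. Lifting straight out.

Emit:
arm_command:
  commands:
    - {"delta_rot": [0, 0, 0], "translation": [0, 0, -1], "grip": 255}
    - {"delta_rot": [0, 0, 0], "translation": [0, 0, -2], "grip": 255}
    - {"delta_rot": [0, 0, 0], "translation": [0, 0, -3], "grip": 255}
    - {"delta_rot": [0, 0, 0], "translation": [0, 0, -4], "grip": 255}
    - {"delta_rot": [0, 0, 0], "translation": [0, 0, -4], "grip": 255}
    - {"delta_rot": [0, 0, 0], "translation": [0, 0, -2], "grip": 255}
    - {"delta_rot": [0, 0, 0.11], "translation": [0, 0, 0], "grip": 255}
    - {"delta_rot": [0, 0, 0.16], "translation": [0, 0, 0], "grip": 255}

```text
time_s: 4.82
tool_pos: [0.5289, -0.189, 0.2416]
orientation: [-0.0, 0.991, -0.137, 0.0]
force: [0.1, -0.0, -1.7]
gripper_width: 0.0258
```

Emit:
arm_command:
  commands:
    - {"delta_rot": [0, 0, 0.16], "translation": [0, 0, 0], "grip": 255}
    - {"delta_rot": [0, 0, 0.16], "translation": [0, 0, 0], "grip": 255}
    - {"delta_rot": [0, 0, 0.16], "translation": [0, 0, 0], "grip": 255}
    - {"delta_rot": [0, 0, 0.16], "translation": [0, 0, 0], "grip": 255}
    - {"delta_rot": [0, 0, 0.16], "translation": [0, 0, 0], "grip": 255}
    - {"delta_rot": [0, 0, 0.14], "translation": [0, 0, 0], "grip": 255}
    - {"delta_rot": [0.13, 0, 0], "translation": [0, 0, 0], "grip": 255}
    - {"delta_rot": [0.1318, 0, 0], "translation": [0, 0, 0], "grip": 255}

```text
time_s: 5.82
tool_pos: [0.5294, -0.1887, 0.2414]
orientation: [-0.109, 0.816, -0.563, 0.076]
force: [-0.3, 0.6, -2.3]
gripper_width: 0.026
```

Emit:
arm_command:
  commands:
    - {"delta_rot": [0, 0, 0], "translation": [0, 0, 0], "grip": 255}
    - {"delta_rot": [0, 0, 0], "translation": [0, 0, 0], "grip": 255}

```text
time_s: 6.08
tool_pos: [0.5294, -0.1886, 0.2413]
orientation: [-0.107, 0.816, -0.564, 0.074]
force: [1.4, 0.6, -3.0]
gripper_width: 0.0258
```

```bash
cat >> h.py <<'E'
F=face(20.7); O=np.array([.532,.112,.0589])
TIP=np.array([0,0,.0667])
def where(tip=TIP):
    o=status.get_obs();T=toolT();p=T[:3,:3]@tip+T[:3,3]
    print('t',o['time_s'],'w',o['gripper_width'],'F.face',np.round(o['force']@F,2),'M',np.round(o['moment'],2))
    print('tip face mm',np.round((p-O)@F*1000,2)); Rt=T[:3,:3]; G=np.stack([-F[:,1],-F[:,0],-F[:,2]],1)
    print('rot err tool rv deg',np.degrees(R.from_matrix(Rt.T@G).as_rotvec()).round(2))
    return T
E
python3 - <<'E'
from h import *
T=where();print(T,status.get_obs()['joints'])
B=O+F@[0,.0633,.03]
print('to 30mm above bar, tool cm',(T[:3,:3].T@(B-(T[:3,:3]@TIP+T[:3,3])))*100)
save('side','d4');save('scene','s4');save('wrist','w4')
E
```

```text
t 6.075 w 0.02579035740161221 F.face [ 0.72  0.02 -3.28] M [-0.09  0.46 -0.03]
tip face mm [ -57.91 -280.29  137.59]
rot err tool rv deg [0.06 0.01 0.01]
[[ 3.53608088e-01 -9.03804581e-01  2.41036512e-01  5.29357683e-01]
 [-9.35393665e-01 -3.41635909e-01  9.12337526e-02 -1.88639871e-01]
 [-1.10755810e-04 -2.57725019e-01 -9.66218300e-01  2.41258625e-01]
 [ 0.00000000e+00  0.00000000e+00  0.00000000e+00  1.00000000e+00]] [ 0.08767384  0.21633989  0.32909211  1.9037234  -0.32857962  0.86822537
 -0.61352995]
to 30mm above bar, tool cm [-34.35664032  -5.80720658  10.75727563]
```

View pics/d4.png

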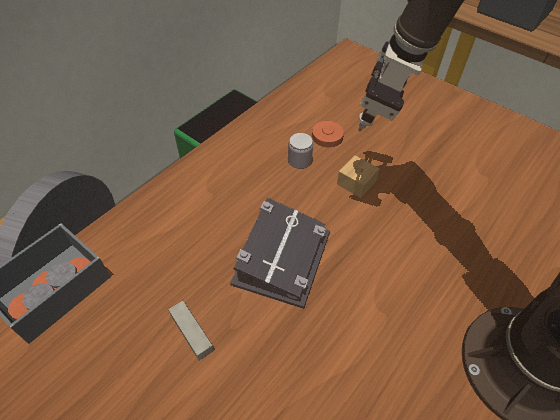

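View pics/s4.png

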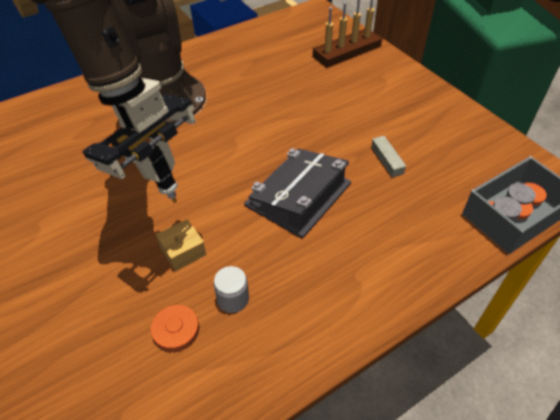

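The probe is held out of the stand and the plate is fully visible. Moving over the bar.

Emit:
arm_command:
  commands:
    - {"delta_rot": [0, 0, 0], "translation": [-3.6, -0.6, 0], "grip": 255}
    - {"delta_rot": [0, 0, 0], "translation": [-5.6, -1.0, 0], "grip": 255}
    - {"delta_rot": [0, 0, 0], "translation": [-5.6, -1.0, 0], "grip": 255}
    - {"delta_rot": [0, 0, 0], "translation": [-5.6, -1.0, 1.5], "grip": 255}
    - {"delta_rot": [0, 0, 0], "translation": [-5.6, -0.9, 1.5], "grip": 255}
    - {"delta_rot": [0, 0, 0], "translation": [-5, -0.8, 2], "grip": 255}
    - {"delta_rot": [0, 0, 0], "translation": [-3.3, -0.5, 2.5], "grip": 255}
    - {"delta_rot": [0, 0, 0], "translation": [0, 0, 2], "grip": 255}

```text
time_s: 7.22
tool_pos: [0.4829, 0.1648, 0.1633]
orientation: [-0.108, 0.817, -0.561, 0.074]
force: [-0.0, -0.5, -2.1]
gripper_width: 0.0257
```

Emit:
arm_command:
  commands:
    - {"delta_rot": [0, 0, 0], "translation": [0, 0, 0.6], "grip": 255}
    - {"delta_rot": [0, 0, 0], "translation": [0, 0, 0], "grip": 255}
    - {"delta_rot": [0, 0, 0], "translation": [0, 0, 0], "grip": 255}

```text
time_s: 7.6
tool_pos: [0.4854, 0.1606, 0.159]
orientation: [-0.108, 0.815, -0.564, 0.075]
force: [-0.0, -0.1, -2.0]
gripper_width: 0.0257
```

```bash
python3 - <<'E'
from h import *
T=where();np.save('pics/w5_T.npy',T);print(status.get_obs()['joints'])
for a,b in [('side','d5'),('scene','s5'),('wrist','w5')]: save(a,b)
m=camera_model('side');print([project(camera_model(c),T[:3,:3]@TIP+T[:3,3]) for c in('side','scene')])
a=cv2.resize(cv2.imread('pics/d5.png')[180:320,210:350],(560,560),interpolation=cv2.INTER_CUBIC);cv2.imwrite('pics/d5z.png',a)
a=cv2.resize(cv2.imread('pics/s5.png')[110:250,230:370],(560,560),interpolation=cv2.INTER_CUBIC);cv2.imwrite('pics/s5z.png',a)
E
```

```text
t 7.6 w 0.02570076761034428 F.face [-0.57 -0.1  -1.92] M [-0.05  0.49  0.02]
tip face mm [ 0.44 61.95 36.78]
rot err tool rv deg [-0.06 -0.02 -0.08]
[-0.49012669  0.19493242  0.05895087  2.16255852  0.0157169   0.52235827
 -1.6574021 ]
[array([277.55658383, 257.30240066]), array([309.20828129, 150.73319234])]
```

View pics/d5z.png

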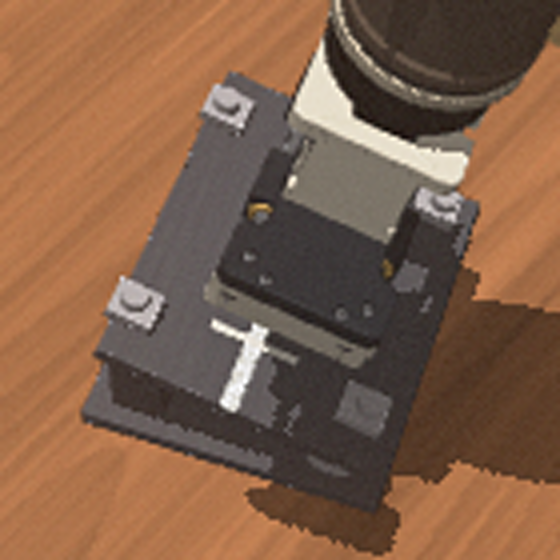

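View pics/s5z.png

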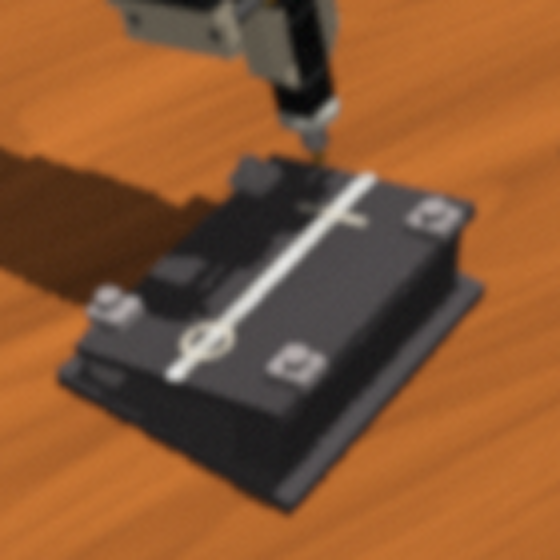

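View pics/w5.png

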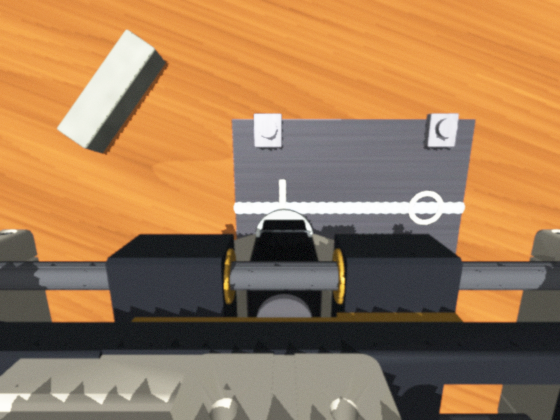

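```bash
python3 - <<'E'
from h import *
Tw=np.load('pics/w5_T.npy')@camera_model('wrist')['tool_from_camera']
outs=[]
for nm,f,T in [('wrist','w5',Tw),('side','d4',None),('scene','s4',None)]:
    r=rect(cv2.imread(f'pics/{f}.png'),camera_model(nm),F,O,T);outs.append(r)
    g=r.astype(float).mean(2);res=[]
    for i in range(30,400,20):
        row=g[i-3:i+4].mean(0);seg=row[130:190];w=np.clip(seg-120,0,None)
        res.append((((w*np.arange(130,190)).sum()/max(w.sum(),1e-6))-160)*.5)
    print(nm,np.round(res,1))
    # ring & bar y via off-weld columns
    for c0,c1 in [(120,140),(180,200)]:
        col=np.clip(g[280:400,c0:c1].mean(1)-110,0,None);print(' bar y',((col*np.arange(280,400)).sum()/max(col.sum(),1e-6)-210)*.5)
    sub=(g[40:130,118:204]>115).astype(np.uint8); sub[:,32:56]=0
    yy,xx=np.nonzero(sub)
    if len(yy)>30:
        A=np.c_[2*xx,2*yy,np.ones(len(xx))];s=np.linalg.lstsq(A,xx**2+yy**2,rcond=None)[0]
        print(' ring x,y,r mm',(s[0]+118-160)*.5,(s[1]+40-210)*.5,np.sqrt(s[2]+s[0]**2+s[1]**2)*.5)
cv2.imwrite('pics/rectB.png',np.hstack(outs)[:, :800]); 
E
```

```text
wrist [-1.2 -1.2 -1.1 -0.2 -1.3 -1.2 -1.3 -1.3 -1.2 -1.2 -1.3 -1.3 -1.3 -1.7
 -3.6 -0.4 -3.5 -2.9 -1.2]
 bar y 66.43713177107264
 bar y 65.154218102411
 ring x,y,r mm 2.2767031634049886 -62.628415473856 18.312023973877974
side [0.5 0.2 1.2 1.1 0.8 0.2 0.1 0.5 0.6 0.2 0.4 0.7 0.5 0.1 0.3 0.5 0.4 0.4
 0.1]
 bar y 62.3624673831321
 bar y 62.47555191063037
 ring x,y,r mm 0.4210725791803043 -63.1687513401227 13.330226530962188
scene [0.8 0.8 0.1 1.  0.8 1.2 1.5 1.7 1.2 1.4 1.4 1.3 1.1 1.3 0.8 0.2 1.7 0.8
 1. ]
 bar y 63.533790784715904
 bar y 63.59274865800708
 ring x,y,r mm 0.6429646793220201 -62.530732437905044 14.412325996787866
```

View pics/rectB.png

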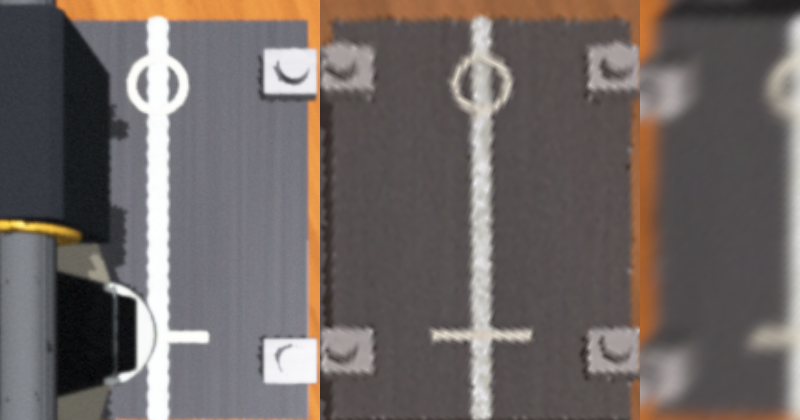

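```bash
python3 - <<'E'
from h import *
np.set_printoptions(precision=4,suppress=True)
M=camera_model('wrist')['tool_from_camera'];d=np.load('pics/w5_d.npy');im=cv2.imread('pics/w5.png')
P=cloud('wrist',d,M)
for v in range(205,246,3): print(v,P[v,284],d[v,284],im[v,284])
for v in (214,220,226):
    for u in range(252,320,6): print(v,u,P[v,u],im[v,u])
E
```

```text
205 [ 0.0004 -0.0007  0.1031] 0.27020386 [252 253 253]
208 [ 0.0004 -0.0177  0.028 ] 0.19325078 [208 216 213]
211 [ 0.0004 -0.0171  0.0232] 0.18876147 [244 246 244]
214 [ 0.0004 -0.015   0.0238] 0.1898309 [249 250 249]
217 [ 0.0004 -0.0132  0.0233] 0.18981239 [250 250 249]
220 [ 0.0004 -0.0125  0.0195] 0.18629767 [68 65 64]
223 [ 0.0004 -0.0124  0.0139] 0.18089634 [17  8 13]
226 [ 0.0003 -0.0125  0.0077] 0.17487656 [19 19 18]
229 [ 0.0003 -0.0126  0.0023] 0.16960853 [35 33 29]
232 [ 0.0003 -0.0125 -0.0024] 0.16508175 [41 37 37]
235 [ 0.0003 -0.0123 -0.0068] 0.16083533 [14 12 16]
238 [ 0.0003 -0.0126 -0.012 ] 0.15580411 [20 16 15]
241 [ 0.0003 -0.0126 -0.0164] 0.15151408 [20 17 15]
244 [ 0.0003 -0.0121 -0.0189] 0.14918299 [20 19 19]
214 252 [-0.0278  0.0074  0.1028] [137 128 128]
214 258 [-0.0225  0.0075  0.103 ] [166 160 159]
214 264 [-0.0172  0.0074  0.1028] [148 144 142]
214 270 [-0.0083 -0.015   0.024 ] [237 239 236]
214 276 [-0.0045 -0.0153  0.0228] [249 250 248]
214 282 [-0.0009 -0.015   0.0239] [249 250 249]
214 288 [ 0.0028 -0.0149  0.0241] [249 250 249]
214 294 [ 0.0065 -0.01
[... 606 characters left out ...]
0201] [65 65 64]
220 306 [ 0.0141 -0.0108  0.025 ] [185 188 183]
220 312 [0.0254 0.0133 0.104 ] [118 114 113]
220 318 [0.0306 0.013  0.103 ] [120 112 114]
226 252 [-0.0282  0.0188  0.1036] [125 120 120]
226 258 [-0.0158 -0.0074  0.0234] [240 242 239]
226 264 [-0.011  -0.0127  0.0072] [19 23 18]
226 270 [-0.0076 -0.0125  0.0079] [21 13 19]
226 276 [-0.0042 -0.0129  0.0066] [21 20 16]
226 282 [-0.0008 -0.0128  0.0069] [10 10 10]
226 288 [ 0.0026 -0.0128  0.007 ] [16 17 16]
226 294 [ 0.006  -0.013   0.0062] [17 16 18]
226 300 [ 0.0094 -0.0125  0.0078] [20 17 16]
226 306 [ 0.0141 -0.0071  0.0243] [233 236 233]
226 312 [0.0254 0.0184 0.1026] [94 88 87]
226 318 [0.0308 0.0188 0.1037] [128 117 118]
```

```bash
python3 - <<'E'
from h import *
cv2.imwrite('pics/w5z.png',cv2.resize(cv2.imread('pics/w5.png')[190:340,220:350],None,fx=4,fy=4,interpolation=cv2.INTER_NEAREST))
E
```

```text
(no output)
```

View pics/w5z.png

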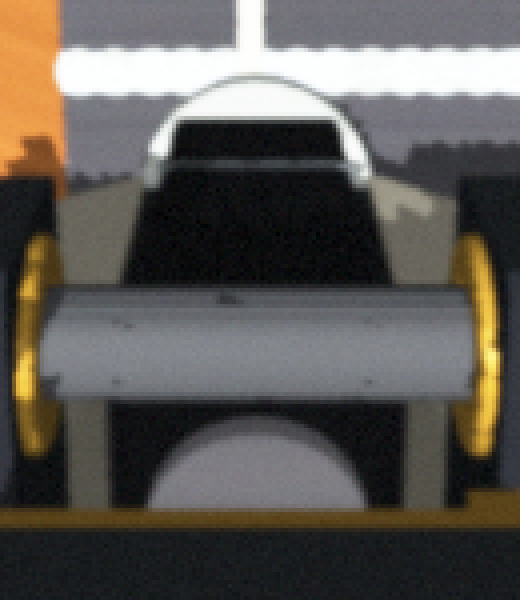

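Emit:
arm_command:
  commands:
    - {"delta_rot": [0, 0, 0], "translation": [-0.1, 0.04, 1.5], "grip": 255}
    - {"delta_rot": [0, 0, 0], "translation": [0, 0, 1.2], "grip": 255}
    - {"delta_rot": [0, 0, 0], "translation": [0, 0, 0.5], "grip": 255}
    - {"delta_rot": [0, 0, 0], "translation": [0, 0, 0], "grip": 255}
    - {"delta_rot": [0, 0, 0], "translation": [0, 0, 0], "grip": 255}
    - {"delta_rot": [0, 0, 0], "translation": [0, 0, 0], "grip": 255}

```text
time_s: 8.5
tool_pos: [0.492, 0.1647, 0.1276]
orientation: [-0.108, 0.815, -0.564, 0.074]
force: [0.4, -0.4, -1.8]
gripper_width: 0.0255
```

```bash
python3 - <<'E'
from h import *
for i in range(4):
    T=where()
    save('scene' if i%2 else 'side',f'h{i}')
print([project(camera_model(c),T[:3,:3]@TIP+T[:3,3]) for c in('side','scene')])
a=cv2.resize(cv2.imread('pics/h1.png')[120:190,270:350],(640,560),interpolation=cv2.INTER_CUBIC);cv2.imwrite('pics/h1z.png',a)
a=cv2.resize(cv2.imread('pics/h2.png')[230:300,240:320],(640,560),interpolation=cv2.INTER_CUBIC);cv2.imwrite('pics/h2z.png',a)
E
```

```text
t 8.5 w 0.02552704511929541 F.face [-0.29 -0.49 -1.84] M [-0.11  0.51 -0.  ]
tip face mm [-0.32 63.41  4.48]
rot err tool rv deg [-0.04 -0.01 -0.03]
t 8.55 w 0.02629326246650049 F.face [-0.41 -0.1  -2.64] M [-0.15  0.48 -0.03]
tip face mm [-0.34 63.43  4.45]
rot err tool rv deg [-0.04 -0.01 -0.03]
t 8.6 w 0.025695692412831095 F.face [-0.21  0.47 -2.33] M [-0.13  0.51  0.02]
tip face mm [-0.43 63.42  4.39]
rot err tool rv deg [-0.03 -0.01 -0.03]
t 8.65 w 0.026130041962141873 F.face [-1.    0.17 -2.37] M [-0.17  0.5   0.02]
tip face mm [-0.46 63.4   4.36]
rot err tool rv deg [-0.02 -0.01 -0.04]
[array([273.91512567, 264.79556818]), array([311.73669396, 161.42131504])]
```

View pics/h1z.png

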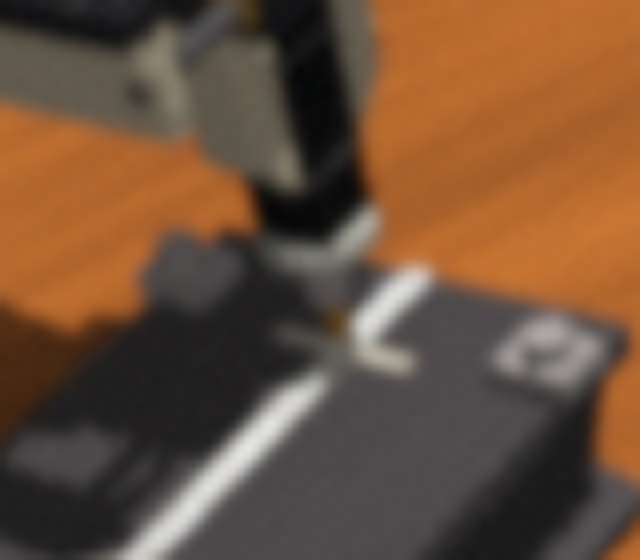

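View pics/h2z.png

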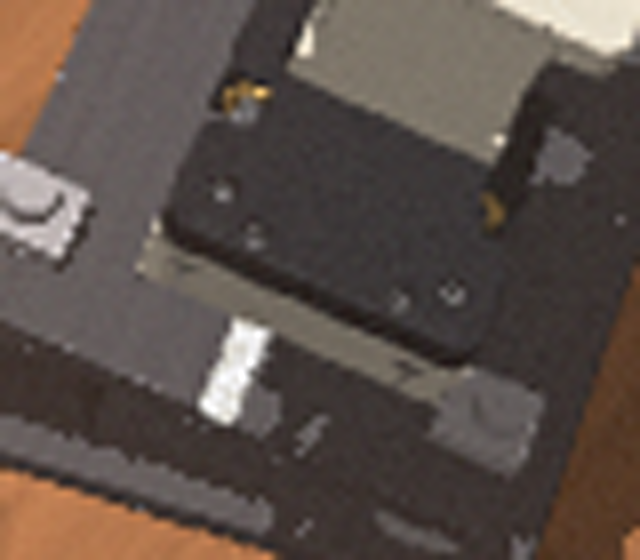

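```bash
python3 - <<'E'
from h import *
m=camera_model('scene')
for p in ([-.45,63.4,0],[-.45,63.4,-.8],[.55,63.4,0],[-.45,62.4,0],[0,63,-36],[25,63,0],[-25,63,0]): print(p,(project(m,O+F@(np.array(p)/1000))-[270,120])*8)
E
```

```text
[-0.45, 63.4, 0] [336.54094863 343.09073111]
[-0.45, 63.4, -0.8] [337.02154522 345.23309078]
[0.55, 63.4, 0] [339.25652955 343.79020097]
[-0.45, 62.4, 0] [334.67197418 344.99777495]
[0, 63, -36] [358.23218913 438.76700009]
[25, 63, 0] [405.72935426 361.87897246]
[-25, 63, 0] [269.93093665 326.87755711]
```

Emit:
arm_command:
  commands:
    - {"delta_rot": [0, 0, 0], "translation": [0, -0.06, 0.2], "grip": 255}
    - {"delta_rot": [0, 0, 0], "translation": [0, 0, 0.2], "grip": 255}
    - {"delta_rot": [0, 0, 0], "translation": [0, 0, 0.2], "grip": 255}
    - {"delta_rot": [0, 0, 0], "translation": [0, 0, 0.2], "grip": 255}
    - {"delta_rot": [0, 0, 0], "translation": [0, 0, 0.15], "grip": 255}
    - {"delta_rot": [0, 0, 0], "translation": [0, 0, 0], "grip": 255}
    - {"delta_rot": [0, 0, 0], "translation": [0, 0, 0], "grip": 255}

```text
time_s: 9.57
tool_pos: [0.4947, 0.1657, 0.1182]
orientation: [-0.107, 0.815, -0.564, 0.074]
force: [-1.0, 0.1, 0.8]
gripper_width: 0.0261
```

```bash
python3 - <<'E'
from h import *
for i in range(3):
    T=where()
    save('scene',f'k{i}')
a=np.mean([cv2.imread(f'pics/k{i}.png').astype(float) for i in range(3)],0)
a=cv2.resize(a[130:190,280:350],(700,600),interpolation=cv2.INTER_CUBIC);cv2.imwrite('pics/kz.png',a)
for p in ([0,63.4,0],[5,63.4,0]): print(p,(project(camera_model('scene'),O+F@(np.array(p)/1000))-[280,130])*10)
E
```

```text
t 9.575 w 0.026121271559687794 F.face [-0.67  0.45  1.  ] M [-0.16  0.54 -0.01]
tip face mm [-2.000e-02  6.339e+01 -5.270e+00]
rot err tool rv deg [-0.   -0.01 -0.03]
t 9.625 w 0.025982107188822462 F.face [-0.83  0.33  1.28] M [-0.23  0.59  0.05]
tip face mm [ 2.00e-02  6.34e+01 -5.27e+00]
rot err tool rv deg [-0.01 -0.01 -0.03]
t 9.675 w 0.025742928264692103 F.face [-1.19  0.51  1.09] M [-0.16  0.62 -0.03]
tip face mm [-3.000e-02  6.342e+01 -5.290e+00]
rot err tool rv deg [-0.   -0.01 -0.03]
[0, 63.4, 0] [322.20329684 329.25676182]
[5, 63.4, 0] [339.21568698 333.63875394][ WARN:0@5.769] global loadsave.cpp:1063 imwrite_ Unsupported depth image for selected encoder is fallbacked to CV_8U.
```

View pics/kz.png

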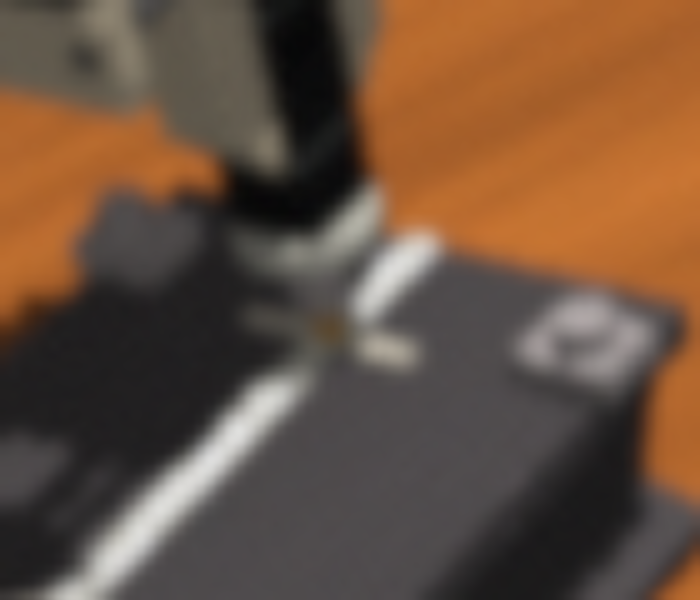

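Tip contact is on the weld centre at the bar. The force change of about 3.4 N implies about 5 mm of plunger travel. Pressing 1 mm more, then drawing.

Emit:
arm_command:
  commands:
    - {"delta_rot": [0, 0, 0], "translation": [0, 0, 0.05], "grip": 255}
    - {"delta_rot": [0, 0, 0], "translation": [0, 0, 0.05], "grip": 255}
    - {"delta_rot": [0, 0, 0], "translation": [0, 0, 0], "grip": 255}
    - {"delta_rot": [0, 0, 0], "translation": [0, 0, 0], "grip": 255}
    - {"delta_rot": [0, 0, 0], "translation": [0.1, 0, 0], "grip": 255}
    - {"delta_rot": [0, 0, 0], "translation": [0.2, 0, 0], "grip": 255}
    - {"delta_rot": [0, 0, 0], "translation": [0.25, 0, 0], "grip": 255}
    - {"delta_rot": [0, 0, 0], "translation": [0.25, 0, 0], "grip": 255}

```text
time_s: 10.72
tool_pos: [0.4979, 0.1583, 0.1172]
orientation: [-0.107, 0.815, -0.564, 0.074]
force: [-2.5, 1.4, 1.0]
gripper_width: 0.026
```

```bash
python3 -c "
from h import *
where()"
```

```text
t 10.725 w 0.0259670904994839 F.face [-1.49  2.2   1.43] M [0.48 0.76 0.12]
tip face mm [ 0.07 55.33 -6.31]
rot err tool rv deg [-0.01 -0.   -0.03]
```

Emit:
arm_command:
  commands:
    - {"delta_rot": [0, 0, 0], "translation": [0.25, 0, 0], "grip": 255}
    - {"delta_rot": [0, 0, 0], "translation": [0.25, 0, 0], "grip": 255}
    - {"delta_rot": [0, 0, 0], "translation": [0.25, 0, 0], "grip": 255}
    - {"delta_rot": [0, 0, 0], "translation": [0.25, 0, 0], "grip": 255}
    - {"delta_rot": [0, 0, 0], "translation": [0.25, 0, 0], "grip": 255}
    - {"delta_rot": [0, 0, 0], "translation": [0.25, 0, 0], "grip": 255}
    - {"delta_rot": [0, 0, 0], "translation": [0.25, 0, 0], "grip": 255}
    - {"delta_rot": [0, 0, 0], "translation": [0.25, 0, 0], "grip": 255}

```text
time_s: 11.72
tool_pos: [0.5048, 0.1394, 0.1172]
orientation: [-0.107, 0.815, -0.564, 0.074]
force: [-2.0, 2.6, 1.7]
gripper_width: 0.0257
```

```bash
python3 -c "
from h import *
where()
a=save('scene','m1')[0]
cv2.imwrite('pics/m1z.png',cv2.resize(a[125:205,265:355],(720,640),interpolation=cv2.INTER_CUBIC))"
```

```text
t 11.725 w 0.025749345143969204 F.face [-0.48  3.11  1.84] M [0.44 0.78 0.14]
tip face mm [-0.1  35.26 -6.36]
rot err tool rv deg [ 0.   -0.01 -0.03]
```

View pics/m1z.png

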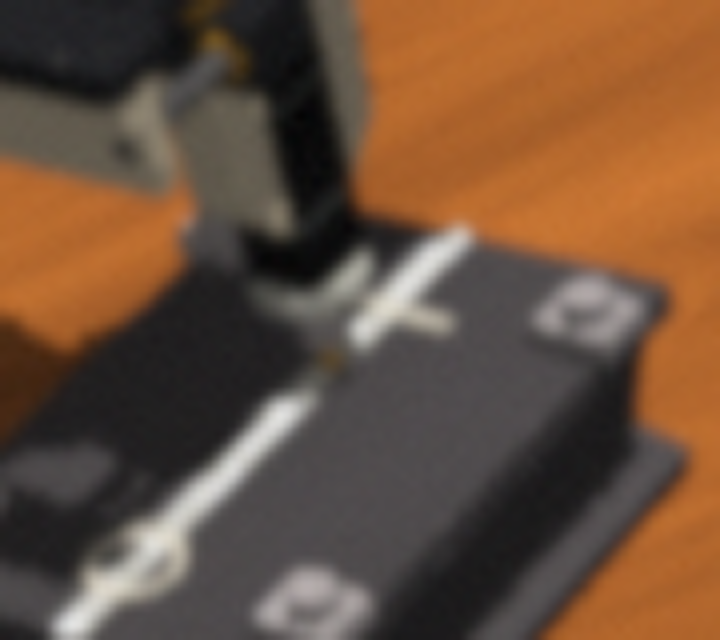

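The tip sits on the weld line at about (325,370). Pressure and squareness are steady, so I'm continuing.

Emit:
arm_command:
  commands:
    - {"delta_rot": [0, 0, 0], "translation": [0.25, 0, 0], "grip": 255}
    - {"delta_rot": [0, 0, 0], "translation": [0.25, 0, 0], "grip": 255}
    - {"delta_rot": [0, 0, 0], "translation": [0.25, 0, 0], "grip": 255}
    - {"delta_rot": [0, 0, 0], "translation": [0.25, 0, 0], "grip": 255}
    - {"delta_rot": [0, 0, 0], "translation": [0.25, 0, 0], "grip": 255}
    - {"delta_rot": [0, 0, 0], "translation": [0.25, 0, 0], "grip": 255}
    - {"delta_rot": [0, 0, 0], "translation": [0.25, 0, 0], "grip": 255}
    - {"delta_rot": [0, 0, 0], "translation": [0.25, 0, 0], "grip": 255}

```text
time_s: 12.78
tool_pos: [0.5119, 0.1207, 0.1172]
orientation: [-0.107, 0.815, -0.564, 0.074]
force: [-1.8, 1.7, 1.7]
gripper_width: 0.026
```

Emit:
arm_command:
  commands:
    - {"delta_rot": [0, 0, 0], "translation": [0.25, 0, 0], "grip": 255}
    - {"delta_rot": [0, 0, 0], "translation": [0.25, 0, 0], "grip": 255}
    - {"delta_rot": [0, 0, 0], "translation": [0.25, 0, 0], "grip": 255}
    - {"delta_rot": [0, 0, 0], "translation": [0.25, 0, 0], "grip": 255}
    - {"delta_rot": [0, 0, 0], "translation": [0.25, 0, 0], "grip": 255}
    - {"delta_rot": [0, 0, 0], "translation": [0.25, 0, 0], "grip": 255}
    - {"delta_rot": [0, 0, 0], "translation": [0.25, 0, 0], "grip": 255}
    - {"delta_rot": [0, 0, 0], "translation": [0.25, 0, 0], "grip": 255}

```text
time_s: 13.78
tool_pos: [0.519, 0.102, 0.1172]
orientation: [-0.107, 0.815, -0.564, 0.074]
force: [-1.9, 2.0, 1.7]
gripper_width: 0.0257
```

```bash
python3 -c "
from h import *
where()
a=save('scene','m2')[0]
cv2.imwrite('pics/m2z.png',cv2.resize(a[135:215,255:345],(720,640),interpolation=cv2.INTER_CUBIC))"
```

```text
t 13.775 w 0.025680048691213105 F.face [-0.64  2.55  1.93] M [0.42 0.73 0.19]
tip face mm [-0.1  -4.76 -6.34]
rot err tool rv deg [ 0.   -0.01 -0.03]
```

View pics/m2z.png

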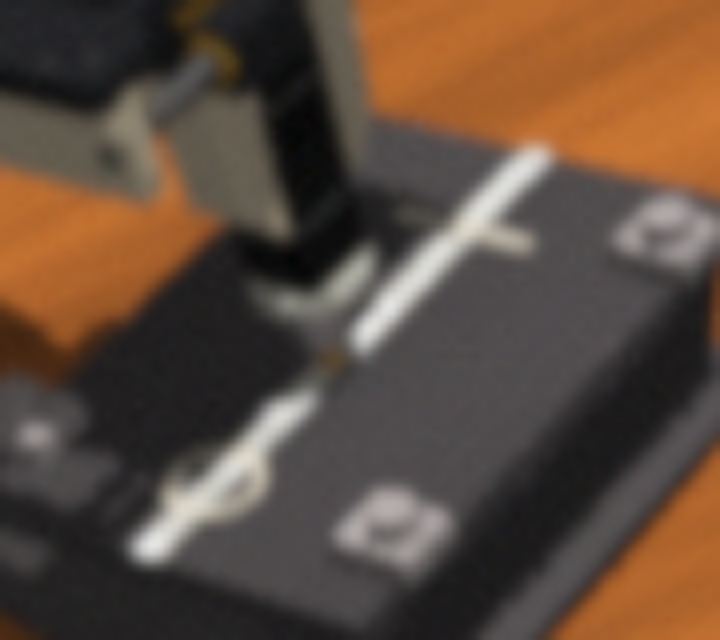

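Still on the weld, at about (328,370). 58 mm remain.

Emit:
arm_command:
  commands:
    - {"delta_rot": [0, 0, 0], "translation": [0.25, 0, 0], "grip": 255}
    - {"delta_rot": [0, 0, 0], "translation": [0.25, 0, 0], "grip": 255}
    - {"delta_rot": [0, 0, 0], "translation": [0.25, 0, 0], "grip": 255}
    - {"delta_rot": [0, 0, 0], "translation": [0.25, 0, 0], "grip": 255}
    - {"delta_rot": [0, 0, 0], "translation": [0.25, 0, 0], "grip": 255}
    - {"delta_rot": [0, 0, 0], "translation": [0.25, 0, 0], "grip": 255}
    - {"delta_rot": [0, 0, 0], "translation": [0.25, 0, 0], "grip": 255}
    - {"delta_rot": [0, 0, 0], "translation": [0.25, 0, 0], "grip": 255}

```text
time_s: 14.82
tool_pos: [0.526, 0.0833, 0.1172]
orientation: [-0.107, 0.815, -0.564, 0.074]
force: [-1.3, 1.4, 1.0]
gripper_width: 0.0259
```

Emit:
arm_command:
  commands:
    - {"delta_rot": [0, 0, 0], "translation": [0.25, 0, 0], "grip": 255}
    - {"delta_rot": [0, 0, 0], "translation": [0.25, 0, 0], "grip": 255}
    - {"delta_rot": [0, 0, 0], "translation": [0.25, 0, 0], "grip": 255}
    - {"delta_rot": [0, 0, 0], "translation": [0.25, 0, 0], "grip": 255}
    - {"delta_rot": [0, 0, 0], "translation": [0.25, 0, 0], "grip": 255}
    - {"delta_rot": [0, 0, 0], "translation": [0.25, 0, 0], "grip": 255}
    - {"delta_rot": [0, 0, 0], "translation": [0.25, 0, 0], "grip": 255}
    - {"delta_rot": [0, 0, 0], "translation": [0.25, 0, 0], "grip": 255}

```text
time_s: 15.82
tool_pos: [0.5331, 0.0646, 0.1172]
orientation: [-0.107, 0.815, -0.564, 0.074]
force: [-2.3, 1.9, 0.7]
gripper_width: 0.0258
```

```bash
python3 -c "
from h import *
where()
a=save('scene','m3')[0]
cv2.imwrite('pics/m3z.png',cv2.resize(a[155:225,245:325],(640,560),interpolation=cv2.INTER_CUBIC))
print(((project(camera_model('scene'),O+F@np.array([0,-.0629,0]))-[245,155])*8))"
```

```text
t 15.825 w 0.025841177032502043 F.face [-1.23  2.62  1.03] M [0.4  0.76 0.15]
tip face mm [ -0.11 -44.75  -6.33]
rot err tool rv deg [-0.   -0.01 -0.03]
[287.72107619 318.6334977 ]
```

View pics/m3z.png

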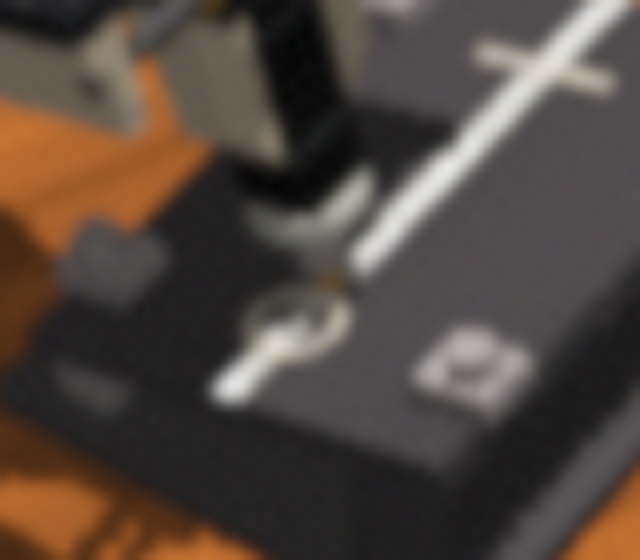

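Emit:
arm_command:
  commands:
    - {"delta_rot": [0, 0, 0], "translation": [0.25, -0.01, 0], "grip": 255}
    - {"delta_rot": [0, 0, 0], "translation": [0.25, -0.01, 0], "grip": 255}
    - {"delta_rot": [0, 0, 0], "translation": [0.25, -0.01, 0], "grip": 255}
    - {"delta_rot": [0, 0, 0], "translation": [0.25, -0.01, 0], "grip": 255}
    - {"delta_rot": [0, 0, 0], "translation": [0.25, 0, 0], "grip": 255}
    - {"delta_rot": [0, 0, 0], "translation": [0.25, 0, 0], "grip": 255}
    - {"delta_rot": [0, 0, 0], "translation": [0.2, 0, 0], "grip": 255}
    - {"delta_rot": [0, 0, 0], "translation": [0.1, 0, 0], "grip": 255}

```text
time_s: 16.88
tool_pos: [0.5399, 0.0478, 0.1173]
orientation: [-0.107, 0.815, -0.564, 0.074]
force: [-1.7, 1.0, 1.3]
gripper_width: 0.0259
```

Emit:
arm_command:
  commands:
    - {"delta_rot": [0, 0, 0], "translation": [0, 0, 0], "grip": 255}
    - {"delta_rot": [0, 0, 0], "translation": [0, 0, 0], "grip": 255}
    - {"delta_rot": [0, 0, 0], "translation": [0, 0, 0], "grip": 255}

```text
time_s: 17.25
tool_pos: [0.5399, 0.0478, 0.1173]
orientation: [-0.107, 0.815, -0.564, 0.074]
force: [-0.8, -1.4, 1.1]
gripper_width: 0.0261
```

```bash
python3 -c "
from h import *
T=where();np.save('pics/w6_T.npy',T)
im,d=save('wrist','w6');where()
a=save('scene','m4')[0];b=save('side','m4d')[0];where()
P=cloud('wrist',d,camera_model('wrist')['tool_from_camera'])
for v in (214,220,226,232): print(P[v,284])
z=lambda a:cv2.resize(a,(400,400),interpolation=cv2.INTER_CUBIC)
cv2.imwrite('pics/m4z.png',np.hstack([z(a[165:215,255:305]),z(im[180:260,244:324])]))"
```

```text
t 17.25 w 0.026057738423343895 F.face [-0.9  -1.01  1.38] M [-0.3   0.48 -0.09]
tip face mm [  0.33 -62.93  -6.29]
rot err tool rv deg [-0.01 -0.03 -0.04]
t 17.3 w 0.025726879424509755 F.face [-1.83 -1.17  1.39] M [-0.34  0.5  -0.04]
tip face mm [  0.31 -62.92  -6.3 ]
rot err tool rv deg [-0.01 -0.03 -0.04]
t 17.4 w 0.02586989070128698 F.face [-0.56 -1.2   0.51] M [-0.41  0.48 -0.1 ]
tip face mm [  0.3  -62.88  -6.29]
rot err tool rv deg [-0.01 -0.03 -0.04]
[ 0.00035902 -0.01522803  0.02310311]
[ 0.00035744 -0.01251194  0.01940574]
[ 0.00034887 -0.01251983  0.00772058]
[ 0.00034155 -0.01242228 -0.00232504]
```

View pics/m4z.png

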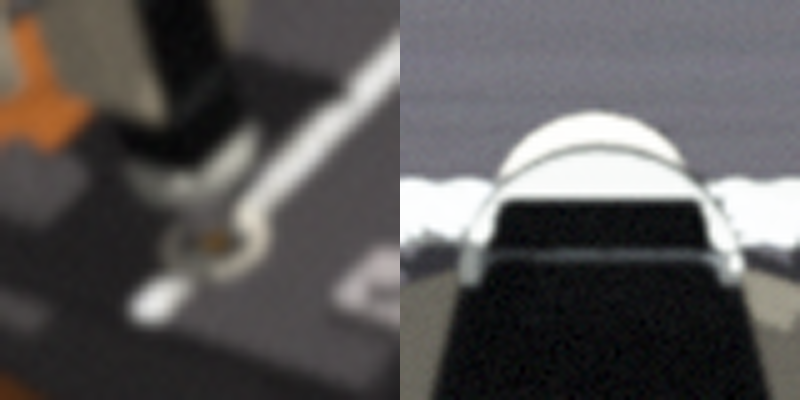

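View pics/m4.png

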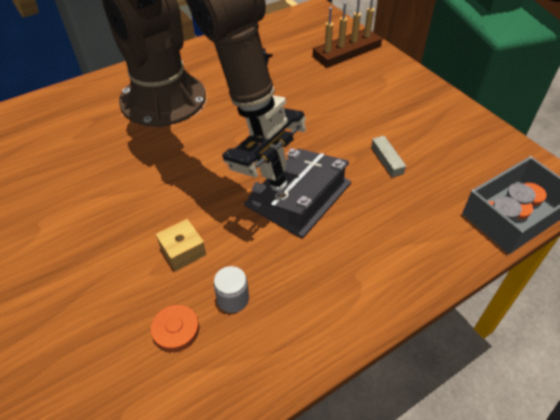

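```bash
python3 -c "
from h import *
print(ctrl.sign_off())"
```

```text
the job is handed in; nothing more can be done
None
```

The probe was drawn along the weld from the chalk bar to the ring. I handed the job in at about 17.4 s with the probe still gripped and its tip pressing in the ring.

**The job**
- **Grip:** I took the handle at 26 mm and lifted the probe straight out of the stand. I then tilted it 15° to sit square to the plate.
- **Trace:** the tip went down on the weld at the bar and was drawn about 126 mm at 2 cm/s, with no lifts.

**Last checks**
- **Position:** by arm pose the tip was about 0.3 mm off my reference weld line and on the ring centre along the weld. The scene picture showed the tip in the middle of the ring.
- **Squareness:** within 0.05° of square to my face estimate, and the handle showed no tilt in the gripper.
- **Spring:** the pose puts the tip about 6 mm in. The force change of about 3–3.7 N suggests 4–5.5 mm. Force readings wavered by about 0.5 N.
- **Bystanders:** the tin, wheel and block are where they were in the scene picture.

**What disagreed**
- **Weld line:** the cameras differed by about ±1.2 mm on its position across the weld, so I took the middle value. The weld is 10 mm wide.
- **Ring centre:** the wrist camera put the tip roughly 1.5 mm past the ring centre along the weld, while the scene camera showed it centred. I made no further correction.

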